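# Put the chocolate scraper away in the leaning tool block

## Task

Take the broad scraper out of the drip rack and put it away in the leaning tool block: slide its blade edgewise into the block's long middle slot, holding it all the way, until the handle's shoulder sits flush on the block, then let go. Feel for the slot gently, for the slotted wooden insert may stand a little to the left or right in its steel housing; leave the narrow spatula in the rack and do not knock over or push away anything that stands around.

Things in the scene. Friction and masses are not known exactly. Their poses are not given: they have to be found in the camera images.
- scraper: broad flat scraper, 0.14-0.28 kg, edge-down in one rack slot: steel blade 80 wide (x), 4 thick (y), 90 long; black flat-sided handle 34 (x) x 22 (y), 95 long. Origin: centre of the shoulder (40 x 22) where blade meets handle; z runs up the handle to its end at +95, the blade down to -90. Both faces alike: goes in either way round.
- spatula: the narrow spatula in the other slot of the drip rack: the same handle, thickness and length, but a blade only 40 wide. Origin and axes as for the scraper. Stays where it is.
- rack: the drip rack, a fixed white plastic slab 120 (x) x 190 (y) x 45 high, origin at the centre of its underside. Two upright slots, 89 long (x), 7 wide (y), 35 deep, centred at y = -50 and y = +50; which tool is in which slot varies.
- block: the fixed steel base plate of the leaning tool block, 170 (x, from -50 to +120) x 196 (y) x 6, origin on the table. Its sloping front looks to its -x, towards the robot.
- housing: sloping steel housing of the tool block, an open box 126 (x) x 206 (y) x 96 (z) leaning back 30 degrees, fixed. Origin 131 above the table, the middle of the mouth plane, which is the upper face of the wooden insert, 12 above the housing's rim; z points out along the slots, up and towards the robot; y is level.
- mouth (a point): same point and axes as housing. The wooden insert, 108 (x) x 168 (y), is stuck up to 12 to either side (y), its shift NOT tracked: its long slot, 86.5 (x) x 6.5 (y), 96 deep, 2 chamfer, lies at x = 0, y = shift; find it by eye or feel. 58 to its -y side is a shorter slot (46.5 long, too narrow for the scraper), 60 to its +y side a dough cutter's handle standing 22 out of the face.
- figure1: a chocolate figure 54 across and 178 tall, loose, standing near the far edge; origin under its centre
- figure2: another chocolate figure of the same shape
- figure3: another chocolate figure of the same shape, at the left
- jar: a small closed jar 52 across, 70 tall, loose, standing between rack and block; origin under its centre
- beaker: a clear plastic cup 72 across, 75 tall, loose, standing between rack and block; origin under its centre
- cutter: a steel ring cutter 56 across, 35 tall, loose, standing between rack and block; origin under its centre
Mind the look-alikes: they are no part of the job. What is shaped like the rack but purple is not meant.

How it is judged:
By the outcome, as a careful person would: the job done as asked, in the order asked, and still so for the second after the job is handed in, with the robot touching nothing.
It also fails if it takes over 72 s, if anything falls off the work surface, if the arm or the gripper's body presses on something with over 40 N, if the wrist force passes 120 N, or if a joint passes its speed limit or range.

## Robot

A 6-joint arm with a two-finger parallel gripper is mounted at the origin on the work surface. World frame = base frame: x ahead of the robot, y to its left, z up, the work surface at z = 0. Lengths are in mm, angles in degrees, forces in N, time in s.
With the tool pointing down it reaches from about 350 to 850 mm from the base axis. Payload 8.1 kg.
Tool frame: the origin (TCP) lies midway between the tips of the shut fingers; the grasp point (between the pads) lies 19 mm behind it; z points along the fingers, y is the line along which they close (so a half turn about z gives the same grasp; the last joint's range is limited). The gripper opens to 85 mm and grips with 20 to 120 N. Pads are 22 mm wide; open, the fingers measure 114 mm over their backs; the gripper's body (76 mm by 85 mm) begins 54 mm behind the grasp point. The pads swing forward as they close: fully open they stand 13 mm farther back than shut.
Start: joints at [63.174, 7.471, 85.268, -0, 87.261, -4.893], TCP at [224.091, 556.587, 231.292] pointing down, gripper open.
Joint ranges: [-169.43, 169.43], [-51.17, 129.36], [1.28, 143.12], [-76.62, 256.62], [0, 156.53], [-152.29, 152.29]. Speed limits (degrees/s): [136.94, 136.94, 159.86, 180, 180, 180].

## Interface

Orientations are given as [roll, pitch, yaw] about the fixed x, y, z axes, in that order (R = Rz(yaw) Ry(pitch) Rx(roll)).
In Python, from bench import sensors, optics, r gives the robot as it stands.
- The arm moves only by the tool apply_moves, never from a script. Its argument "targets" is a list of rows, each a list of 7 numbers: the shift along the tool's x, y, z in mm, then the turn, a rotation vector about the tool's x, y, z in rad, then the closure, from 0 (fully open) to 1 (shut). In form: [[x, y, z, wx, wy, wz, claw], ...]. A call has 1 to 20 rows; each row shifts and turns the commanded pose from where the row before left it, along the tool's axes as they then stand; what a row does not reach is not made up. A row lasts 1/8 s, in which the tool goes at most 62.5 mm and 10.7 degrees, less where a joint would pass 70% of its speed; a pose out of reach is approached as far as the arm can. A call is refused whole if a number of a shift passes 62.5 or a number of a turn 0.188, either way. A call with a gripper value outside its range is refused whole. The fingers move at their own pace and stop on an object; "force" is the grip in N (left out, the last holds). Time passes only in rows, so rows that do not move let the fingers close. It gives the time, the measured TCP pose, the force, the opening and the grip force at its end, in the units of the state.
- sensors.sense(): the state, without advancing time (a new reading comes with each control period).
- optics.snapshot(name): name is "side" or "top"; returns the picture (384x512x3 uint8, red, green, blue); there is no depth.
- optics.get_calibration(name): a dict with "camera_matrix" (3x3 intrinsics, pixels), "dist_coeffs" ([k1, k2, p1, p2, k3] as OpenCV has them; the pictures are not rectified), "pose" (4x4, takes a point from camera to world coordinates). Camera axes: x right, y down, z forward; pixel columns grow to the right and rows downward; lengths in mm; the calibration is good to about 2 mm. A picture is of the moment at which its call begins. get_calibration takes no time and is no camera call.
- r.hand_in(): hands the job in; it is judged then, once.
The state is a dict: "time": time; "joint_pos": joint angles; "qd": joint speeds; "joint_efforts": joint torques, N m; "tool_pos": TCP position; "tcp_rot": TCP orientation; "ft_force": force on the tool from outside, world axes, zero at the start; "wrist_torque": the same for the moment, N m; "finger_gap": finger opening in mm; "grip_force": force on a finger pad.
Only numpy, scipy, OpenCV 4.12 (cv2) and the standard library are available. Lean on these libraries where they do the work, as an engineer would, in place of code of your own. Each camera call takes 0.05 s, during which the arm holds its last target. There are 200 camera calls.

## Working session

There is one attempt and no reset: what is moved stays moved. The work goes in short steps, Python scripts to look and compute and a tool call to move; the robot and the scene stay as the last step left them, time stands still between calls to the robot, and variables do not carry over. Pictures are saved under pics/ and viewed, at most 11 in all, crops included, and the job is handed in when it is done.

Besides the shell and the picture viewer there is one more tool, called after "Emit:" by a JSON object that holds its "name" and its "arguments", one argument or row to a line. apply_moves: Moves the arm, as the interface text tells. Its arguments: {"type":"object","properties":{"targets":{"type":"array"},"force":{"type":"number"}},"required":["targets"]}

```bash
mkdir -p pics; python3 - <<'E'
from bench import sensors, optics, r
import cv2,numpy as np
for n in ("side","top"):
    im=optics.snapshot(n); cv2.imwrite(f"pics/{n}0.png",cv2.resize(im[:,:,::-1],(800,600),interpolation=cv2.INTER_CUBIC)); np.save(f"pics/{n}0.npy",im)
    c=optics.get_calibration(n); print(n,np.round(c["camera_matrix"],1).tolist(),c["dist_coeffs"],np.round(c["pose"],3).tolist())
print(sensors.sense())
E
```

```text
side [[370.6, 0.0, 246.2], [0.0, 370.6, 190.8], [0.0, 0.0, 1.0]] [-0.07039614  0.          0.          0.          0.        ] [[0.781, -0.385, 0.491, 63.193], [-0.624, -0.479, 0.618, -518.987], [-0.002, -0.789, -0.614, 703.621], [0.0, 0.0, 0.0, 1.0]]
top [[465.0, 0.0, 252.2], [0.0, 465.0, 190.2], [0.0, 0.0, 1.0]] [-0.19485577  0.          0.          0.          0.        ] [[-0.004, -0.987, 0.161, 394.003], [-1.0, 0.006, 0.009, 77.515], [-0.01, -0.161, -0.987, 1172.703], [0.0, 0.0, 0.0, 1.0]]
{'time': 0.1, 'joint_pos': array([ 6.31737586e+01,  7.51328918e+00,  8.53230920e+01,  2.45005468e-04,
        8.72610651e+01, -4.89098232e+00]), 'qd': array([-0.0296166 , -0.06555315, -0.05689125, -0.09456159,  0.0306399 ,
       -0.03866375]), 'joint_efforts': array([ 9.65910222e-04, -5.70954323e+01, -5.01939547e+01, -2.09016493e-04,
        8.04132462e-03,  5.80544133e-05]), 'tool_pos': array([223.8690854 , 556.13848841, 230.3226761 ]), 'tcp_rot': array([-1.79902929e+02, -8.55209489e-03,  1.58064722e+02]), 'ft_force': array([ 0.71084787, -0.22056055,  0.20267482]), 'wrist_torque': array([-0.04160743, -0.01965864, -0.00589917]), 'grip_force': 0.0, 'finger_gap': 85.40628194861175}
```

View pics/side0.png

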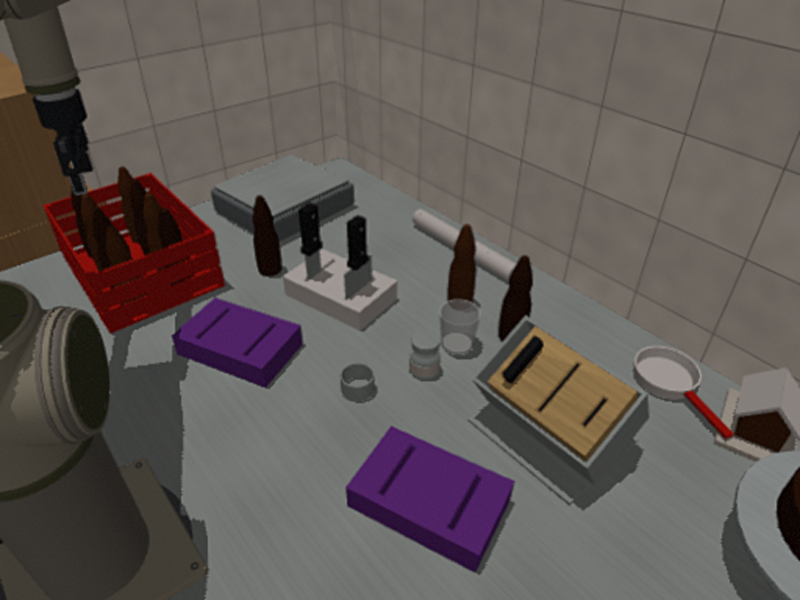

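View pics/top0.png

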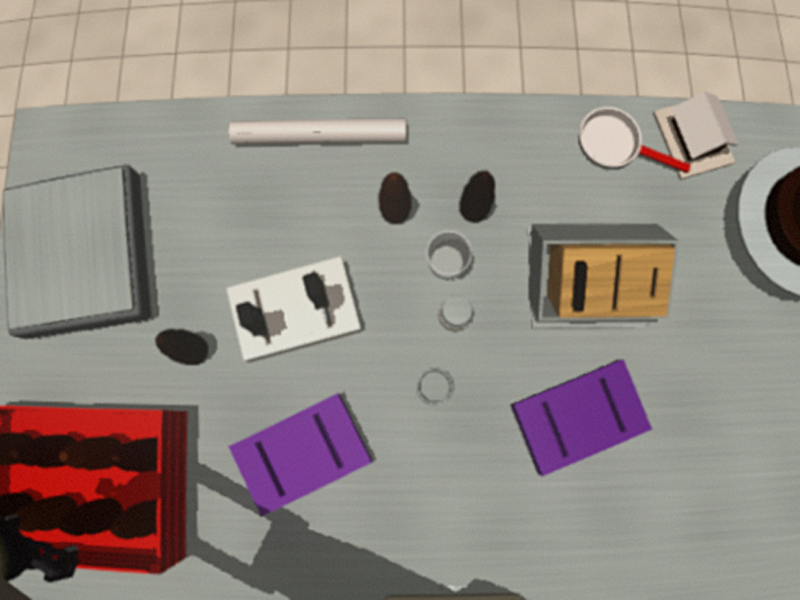

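The side view shows the white rack around (340,285). Its tool handles are at (310,228) and (357,242), and the block is at (560,390). In the top view the rack is around (295,308), the block around (610,280), and the figures are near (395,198), (478,196) and (183,346). The two purple racks are decoys. The scraper could be the left tool (310,228) or the right one (357,242), and the right one's blade looks broader. I'll check this in an enlarged crop.

```bash
python3 - <<'E'
import cv2,numpy as np
s=np.load("pics/side0.npy");t=np.load("pics/top0.npy")
f=lambda a,x,y,w,h:cv2.resize(a[y:y+h,x:x+w,::-1],(400,300),interpolation=cv2.INTER_CUBIC)
a=np.vstack([np.hstack([f(s,175,120,90,68),f(t,140,160,100,75)]),np.hstack([f(s,300,200,120,90),f(t,332,138,108,81)])])
cv2.imwrite("pics/crop1.png",a)
E
```

```text
(no output)
```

View pics/crop1.png

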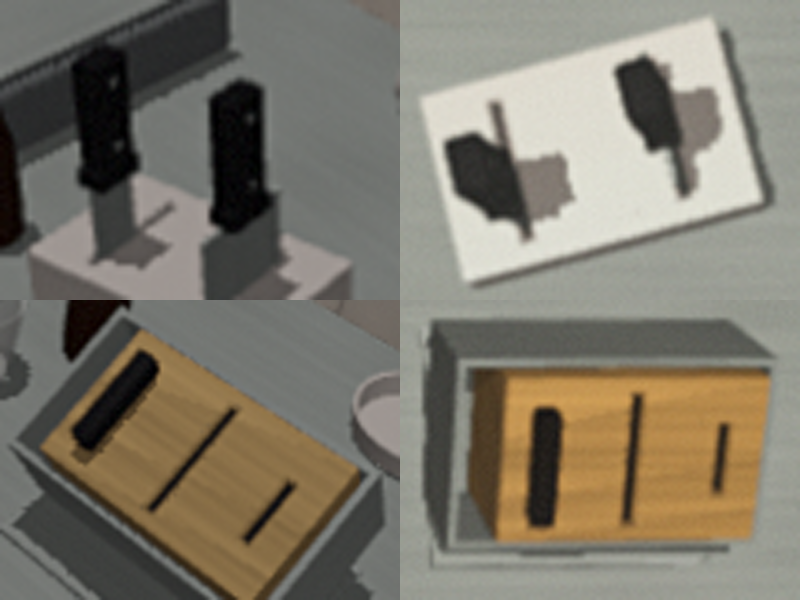

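The scraper is the right-hand tool, at crop side (238,160) and top (650,105): its blade is wider than its handle. The left tool's blade is narrow, so that is the spatula. The crop's lower row shows the slot ends and insert corners clearly. Next I'll fit the poses.

```bash
cat > h.py <<'E'
import cv2,numpy as np
from scipy.optimize import least_squares,minimize
from scipy.spatial.transform import Rotation as R
from bench import optics
C={n:optics.get_calibration(n) for n in("side","top")}
def proj(n,P):
    c=C[n];M=np.linalg.inv(c["pose"])
    return cv2.projectPoints(np.asarray(P,float).reshape(-1,1,3),cv2.Rodrigues(M[:3,:3])[0],M[:3,3],c["camera_matrix"],c["dist_coeffs"])[0][:,0]
def ray(n,p):
    c=C[n];u=cv2.undistortPoints(np.array([[p]],float),c["camera_matrix"],c["dist_coeffs"])[0,0]
    return c["pose"][:3,3],c["pose"][:3,:3]@np.array([*u,1])
def onz(n,p,z):
    o,d=ray(n,p);return (o+d*(z-o[2])/d[2])
def tri(ps,pt):
    (a,d),(b,e)=ray("side",ps),ray("top",pt)
    s=np.linalg.lstsq(np.c_[d,-e],b-a,rcond=None)[0];p,q=a+s[0]*d,b+s[1]*e
    return (p+q)/2,np.linalg.norm(p-q)
def px(u,v,sx,sy,ox,oy):return np.array([(u+.5)*sx-.5+ox,(v+.5)*sy-.5+oy])
def Rm(yaw):return R.from_euler("z",yaw,degrees=True).as_matrix()@R.from_euler("y",-30,degrees=True).as_matrix()
E
python3 - <<'E'
from h import *
S=lambda u,v:px(u,v-300,.3,.3,300,200); T=lambda u,v:px(u-400,v-300,.27,.27,332,138)
pts={(54,84):((143,330),(505,370)),(-54,84):((40,447),(497,540)),(54,-84):((363,478),(770,375)),(-54,-84):(None,(755,540)),
(43.25,0):((235,408),(638,394)),(-43.25,0):((152,510),(628,524)),(23.25,-58):((293,484),(724,423)),(-23.25,-58):((246,541),(717,493))}
for k,(s,t) in pts.items():
    if s: p,g=tri(S(*s),T(*t)); print(k,p.round(1),round(g,1))
rim={(63,103):((118,318),(465,362)),(-63,103):((15,445),(448,548))}
for k,(s,t) in rim.items(): p,g=tri(S(*s),T(*t)); print("rim",k,p.round(1),round(g,1))
def res(q,full=False):
    x,y,z,yaw,sh,zt=q; z=131
    out=[]
    for D,h in((pts,0),(rim,-12)):
        for (a,b),(s,t) in D.items():
            P=np.array([x,y,z])+Rm(yaw)@np.array([a,b+(sh if h==0 else 0),h])
            if s:out.append(proj("side",P)[0]-S(*s))
            out.append(proj("top",P)[0]-T(*t))
    return np.array(out) if full else np.ravel(out)
s=least_squares(res,[550,-150,131,0,-8,0],loss="soft_l1")
print(s.x.round(2));print(res(s.x,True).round(1).tolist())
# rack
T2=lambda u,v:px(u-400,v,.25,.25,140,160)
rc=[onz("top",T2(*p),45) for p in((421,97),(714,17),(768,203),(468,285))]
print(np.round(rc,1).tolist()); c=np.mean(rc,0)
d=rc[0]-rc[1]+rc[3]-rc[2];print("rack",c.round(1),"yaw",np.degrees(np.arctan2(-d[0],d[1])).round(1))
# loose things (base rough), figure tops via triangulation
for n,s_,t_ in(("f1",(465,226),(395,178)),("f2",(522,258),(484,175)),("f3",(261,197),(163,340)),("jar",(425,340),(457,303)),("beaker",(460,305),(448,245)),("cut",(357,370),(436,381))):
    p,g=tri(np.array(s_)*.64,np.array(t_)*.64);print(n,p.round(0),round(g,1))
E
```

```text
(54, 84) [ 635.  -156.4  153.8] 3.4
(-54, 84) [ 537.3 -158.4  104.4] 1.8
(54, -84) [ 634.2 -328.7  150.4] 0.6
(43.25, 0) [ 621.9 -241.6  151.4] 0.2
(-43.25, 0) [ 547.2 -243.6  109.2] 0.9
(23.25, -58) [ 605.8 -300.   140.4] 0.2
(-23.25, -58) [ 565.1 -300.5  118.3] 0.5
rim (63, 103) [ 640.8 -132.4  146.1] 6.2
rim (-63, 103) [ 537.7 -132.8   84.7] 4.8
[ 5.8410e+02 -2.3628e+02 -5.2670e+01  5.5000e-01 -6.3400e+00  0.0000e+00]
[[0.2, -0.3], [0.8, 2.2], [0.4, 0.4], [0.0, 0.6], [-0.6, -2.8], [0.1, 0.4], [-0.9, -0.7], [0.2, -0.2], [0.5, -0.0], [-0.6, -0.1], [-0.1, 0.1], [0.1, -0.4], [0.5, 0.2], [-0.0, -0.1], [0.4, 0.1], [2.6, -2.7], [-0.3, -0.8], [-1.5, -0.3], [1.4, 0.3]]
[[595.8, 356.0, 45.0], [645.0, 172.7, 45.0], [528.6, 138.7, 45.0], [478.6, 323.0, 45.0]]
rack [562.  247.6  45. ] yaw 15.1
f1 [729.  86. 175.] 3.2
f2 [734. -43. 172.] 3.7
f3 [499. 414. 174.] 1.9
jar [562.  -6.  63.] 9.4
beaker [650.   6.  85.] 5.9
cut [444.  26.  42.] 6.9
```

```bash
cat > fit.py <<'E'
from h import *
import sys
rk=np.array([562,247.6]);yaw=15.1
K=8
def hull(q,n,box):
    x,y,z,rx,ry,rz=q
    Rr=R.from_euler("xyz",[rx,ry,rz],degrees=True).as_matrix()
    m=np.zeros((384,512),np.uint8)
    P=np.array([[a*17,b*11,c] for a in(-1,1) for b in(-1,1) for c in box])@Rr.T+[x,y,z]
    return proj(n,P)
def region(n,o):
    p=proj(n,o+[0,0,45])[0].astype(int); return p-[28,32],p+[28,32]
def soft(n,im,o):
    a,b=region(n,o);g=im[a[1]:b[1],a[0]:b[0]].max(2).astype(np.float32)
    g=cv2.resize(g,None,fx=K,fy=K,interpolation=cv2.INTER_CUBIC)
    m=(g<70).astype(np.uint8)
    return a,cv2.morphologyEx(m,cv2.MORPH_OPEN,cv2.getStructuringElement(cv2.MORPH_ELLIPSE,(33,33)))
if __name__=="__main__":
    c=Rm(0)*0+np.eye(3);th=np.radians(yaw)
    o=np.array([*(rk+50*np.array([np.sin(th),-np.cos(th)])),100.]);print("start",o.round(1))
    ims={n:np.load(f"pics/{n}0.npy") for n in C};M={n:soft(n,ims[n],o) for n in C}
    # keep blob nearest to centre
    for n in M:
        a,m=M[n];k,l,st,ce=cv2.connectedComponentsWithStats(m);p=(proj(n,o+[0,0,45])[0]-a+.5)*K
        i=1+np.argmin(np.linalg.norm(ce[1:]-p,axis=1));M[n]=(a,(l==i).astype(np.uint8))
    def cost(q,ret=False):
        q=np.r_[q,yaw] if len(q)==5 else q;s=0;D=[]
        for n,(a,m) in M.items():
            h=cv2.convexHull(((hull(q,n,(0,95))-a+.5)*K).astype(np.float32)).round().astype(np.int32)
            f=np.zeros_like(m);cv2.fillConvexPoly(f,h,1);s+=1-(f&m).sum()/(f|m).sum();D.append(np.dstack([f*255,m*255,m*0]))
        return D if ret else s
    best=min((minimize(cost,[*(o+d),0,0],method="Nelder-Mead",options=dict(initial_simplex=np.array([*(o+d),0,0])+np.vstack([np.zeros(5),np.diag([6,6,6,4,4])]),maxiter=500)) for d in([0,0,0],[5,5,4],[-5,-5,-4])),key=lambda s:s.fun)
    print(best.x.round(1),best.fun)
    D=cost(best.x,True);cv2.imwrite("pics/fit.png",np.hstack([cv2.resize(d,(400,457)) for d in D]))
E
python3 fit.py
```

```text
start [575.  199.3 100. ]
[574.2 203.   93.3   2.4  -2. ] 0.5005616844434877
```

View pics/fit.png

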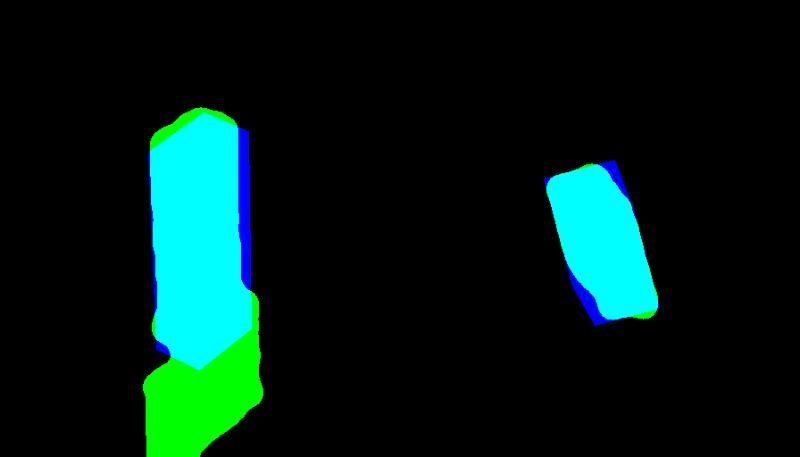

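The overlay shows the handle fit (blue) against the mask. The side mask still includes some blade (green, bottom), so I'll lower the threshold.

```bash
for t in 40 50; do sed "s/g<70/g<$t/;s/(33,33)/(15,15)/" fit.py > fit2.py; python3 fit2.py; done; python3 - <<'E'
import cv2,numpy as np
s=np.load("pics/side0.npy"); print(s[150:190:3,228].max(1), s[160,215:240].max(1))
E
```

```text
start [575.  199.3 100. ]
start [575.  199.3 100. ]
[574.1 204.3  97.5   3.7  -3.3] 0.5395843110044093
[  7  10   8   8  10   7  13   9  62  60  61  59  64 148] [118 119 120 120 121 121 117  86  22   4   9  10   9  10  10  11  15  15
   7  56 103 119 116 115 115]Traceback (most recent call last):
  File "fit2.py", line 25, in <module>
    i=1+np.argmin(np.linalg.norm(ce[1:]-p,axis=1));M[n]=(a,(l==i).astype(np.uint8))
        ~~~~~~~~~^^^^^^^^^^^^^^^^^^^^^^^^^^^^^^^^^
    return _wrapfunc(a, 'argmin', axis=axis, out=out, **kwds)
    return bound(*args, **kwds)
ValueError: attempt to get argmin of an empty sequence
```

View pics/fit.png

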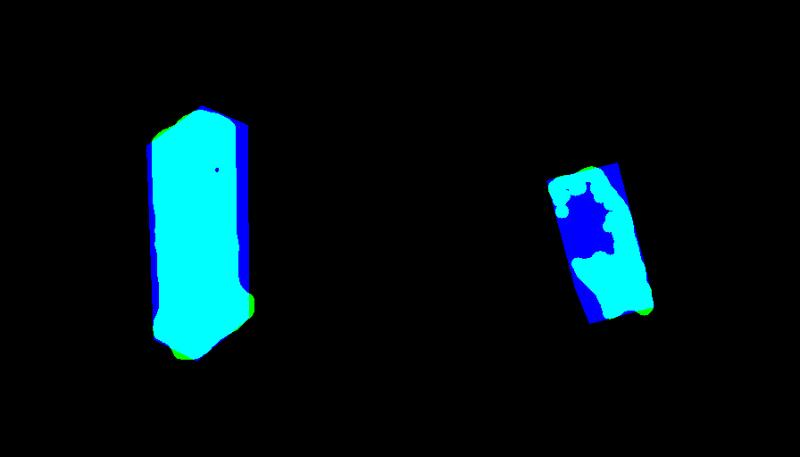

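```bash
sed -e 's/m=(g<70)/m=(g<(50 if n=="side" else 75))/;s/(33,33)/(15,15)/' -e 's/    P=np.array(.*/    P=np.array([[a*(17-i),b*(11-5+i),c] for a in(-1,1) for b in(-1,1) for c in box for i in (0,5)]+[[a*(20-i),b*(6+i),c] for a in(-1,1) for b in(-1,1) for c in (0,8) for i in (0,5)])@Rr.T+[x,y,z]/' fit.py > fit2.py
python3 - <<'E'
s=open('fit2.py').read()
s=s.replace('''            h=cv2.convexHull(((hull(q,n,(0,95))-a+.5)*K).astype(np.float32)).round().astype(np.int32)
            f=np.zeros_like(m);cv2.fillConvexPoly(f,h,1)''','''            p=((hull(q,n,(0,95))-a+.5)*K).astype(np.float32);f=np.zeros_like(m)
            for w in(p[:16],p[16:]):cv2.fillConvexPoly(f,cv2.convexHull(w).round().astype(np.int32),1)
            ''').replace('            ;s+=','            s+=')
s=s.replace("    best=min","    for i in range(1): pass\n    best=min")
open('fit2.py','w').write(s)
E
python3 fit2.py
```

```text
start [575.  199.3 100. ]
[572.7 201.8  99.6   1.6  -2.1] 0.18642282990624315
```

View pics/fit.png

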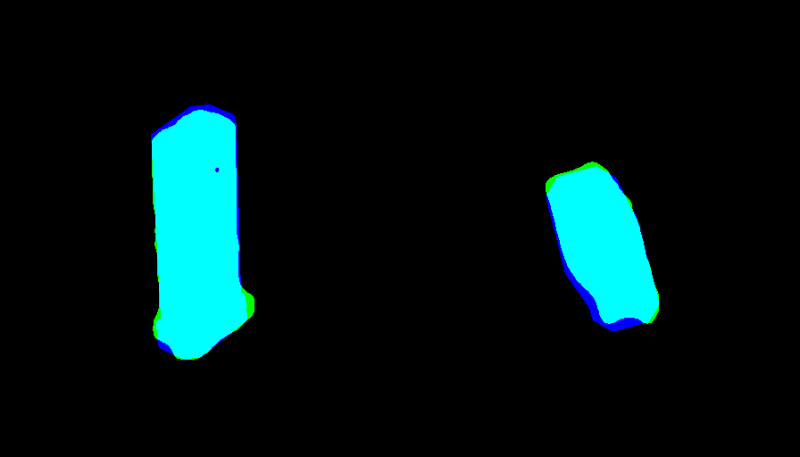

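Emit:
{"name": "apply_moves", "arguments": {
  "targets": [
    [0,0,-5,0,0,-0.13,0],
    [0,0,-5,0,0,-0.13,0],
    [0,0,-5,0,0,-0.13,0],
    [0,0,-5,0,0,-0.13,0],
    [0,0,-5,0,0,-0.126,0],
    [-17.4,-31.1,0,0,0,0,0],
    [-17.4,-31.1,0,0,0,0,0],
    [-17.4,-31.1,0,0,0,0,0],
    [-17.4,-31.1,0,0,0,0,0],
    [-17.4,-31.1,0,0,0,0,0],
    [-17.4,-31.1,0,0,0,0,0],
    [-17.4,-31.1,0,0,0,0,0],
    [-17.4,-31.1,0,0,0,0,0],
    [-17.4,-31.1,0,0,0,0,0],
    [-17.4,-31.1,0,0,0,0,0],
    [-17.4,-31.1,0,0,0,0,0],
    [-17.4,-31.1,0,0,0,0,0],
    [-17.4,-31.1,0,0,0,0,0],
    [-17.4,-31.1,0,0,0,0,0],
    [0,0,0,0,0,0,0]
  ]
}}

```text
time: 2.6
tool_pos: [573.6, 197.4, 255.3]
tcp_rot: [-180.0, -0.1, -165.1]
ft_force: [-1.1, 0.4, 0.3]
finger_gap: 85.6
grip_force: 0.0
```

Emit:
{"name": "apply_moves", "arguments": {
  "targets": [
    [0,0,25,0,0,0,0],
    [0,0,25,0,0,0,0],
    [0,0,25,0,0,0,0],
    [0,0,20,0,0,0,0],
    [0,0,18,0,0,0,0],
    [0,0,0,0,0,0,0.3],
    [0,0,0,0,0,0,0.3],
    [0,0,0,0,0,0,0.3]
  ],
  "force": 30
}}

```text
time: 3.6
tool_pos: [573.4, 199.8, 144.7]
tcp_rot: [-180.0, 0.1, -164.9]
ft_force: [-0.6, -0.8, 0.6]
finger_gap: 59.7
grip_force: 0.0
```

```bash
python3 - <<'E'
from bench import optics
import cv2,numpy as np
s=optics.snapshot("side");t=optics.snapshot("top");np.save("pics/side1.npy",s);np.save("pics/top1.npy",t)
f=lambda a,x,y,w,h:cv2.resize(a[y:y+h,x:x+w,::-1],(400,400),interpolation=cv2.INTER_CUBIC)
cv2.imwrite("pics/g1.png",np.hstack([f(s,175,90,100,100),f(t,140,150,100,100)]))
E
```

```text
(no output)
```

View pics/g1.png

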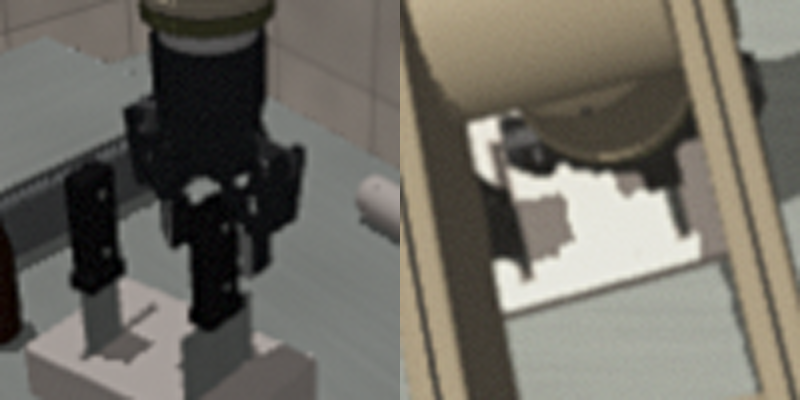

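The picture shows the scraper's handle (215,250) between the fingers at (175,215) and (265,230). I'll close on it.

Emit:
{"name": "apply_moves", "arguments": {
  "targets": [
    [0,0,0,0,0,0,0.6],
    [0,0,0,0,0,0,0.7],
    [0,0,0,0,0,0,0.75],
    [0,0,0,0,0,0,0.8],
    [0,0,0,0,0,0,0.9],
    [0,0,0,0,0,0,1],
    [0,0,0,0,0,0,1],
    [0,0,0,0,0,0,1]
  ],
  "force": 50
}}

```text
time: 4.7
tool_pos: [572.7, 199.8, 143.6]
tcp_rot: [180.0, 0.0, -164.9]
ft_force: [-2.7, 2.5, 5.1]
finger_gap: 21.6
grip_force: 49.4
```

Emit:
{"name": "apply_moves", "arguments": {
  "targets": [
    [0,0,-5,0,0,0,1],
    [0,0,-10,0,0,0,1],
    [0,0,-15,0,0,0,1],
    [0,0,-20,0,0,0,1],
    [0,0,-30,0,0,0,1],
    [0,0,-30,0,0,0,1],
    [0,0,-30,0,0,0,1],
    [0,0,-20,0,0,0,1],
    [0,0,-10,0,0,0,1],
    [0,0,0,0,0,0,1],
    [0,0,0,0,0,0,1]
  ],
  "force": 70
}}

```text
time: 6.08
tool_pos: [572.1, 199.4, 311.8]
tcp_rot: [-180.0, -0.1, -164.9]
ft_force: [-0.1, -0.1, -2.4]
finger_gap: 21.3
grip_force: 68.9
```

```bash
python3 - <<'E'
from bench import optics,sensors
import cv2,numpy as np
s=optics.snapshot("side");t=optics.snapshot("top");np.save("pics/side2.npy",s);np.save("pics/top2.npy",t)
from h import *
st=sensors.sense();print(st["tool_pos"],st["tcp_rot"],st["ft_force"])
P=st["tool_pos"];a=proj("side",[P-[0,0,43]])[0];print(a)
x,y=(a-[50,60]).astype(int);y=max(y,0)
cv2.imwrite("pics/g2.png",cv2.resize(s[y:y+110,x:x+100,::-1],(500,550),interpolation=cv2.INTER_CUBIC));print(x,y)
E
```

```text
[572.03989479 199.42058678 311.69446019] [-1.79999115e+02 -1.43786326e-01 -1.64916092e+02] [-0.49465076 -0.1025159  -2.67622482]
[227.08512183 115.32012486]
177 55
```

View pics/g2.png

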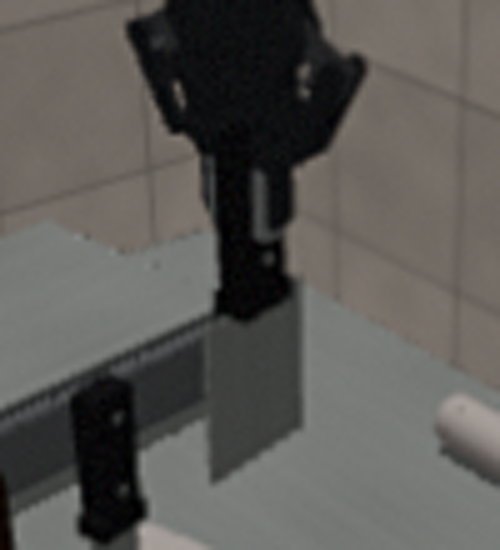

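The scraper is held. Its blade corners in the crop are about (209,320), (300,280), (301,428) and (211,483). I'll fit its pose in the hand.

```bash
python3 - <<'E'
from h import *
P0=np.array([572.04,199.42,311.7]);RT=R.from_euler("xyz",[180,0,-164.9],degrees=True).as_matrix()
obs=[px(u,v,.2,.2,177,55) for u,v in((209,320),(300,280),(301,428),(211,483))]
# tool x ~ -x world; left corner in picture is -x world => tool +x
B=np.array([[40,0,0],[-40,0,0],[-40,0,90],[40,0,90]],float)  # tool-parallel frame, z down
def res(q):
    dx,dy,dz,a,y=q
    L=B@R.from_euler("yz",[a,y],degrees=True).as_matrix().T+[dx,dy,dz]
    return np.r_[(proj("side",L@RT.T+P0)-obs).ravel(),dy/3,y/5]
s=least_squares(res,[0,0,43,0,0]);print(s.x.round(2),s.fun.round(2))
E
```

```text
[-4.25 -0.08 42.67  4.29 -1.14] [ 0.12  0.76  0.59 -0.45 -0.48  0.09 -0.27 -0.44 -0.03 -0.23]
```

Emit:
{"name": "apply_moves", "arguments": {
  "targets": [
    [0,0,0,0,0,0.126,1],
    [0,0,0,0,0,0.125,1],
    [6.3,-16,-1.2,0,0,0,1],
    [6.3,-30,-1.2,0,0,0,1],
    [6.3,-33,-1.2,0,0,0,1],
    [6.3,-33,-1.2,0,0,0,1],
    [6.3,-33,-1.2,0,0,0,1],
    [6.3,-33,-1.2,0,0,0,1],
    [6.3,-33,-1.2,0,0,0,1],
    [6.3,-33,-1.2,0,0,0,1],
    [6.3,-33,-1.2,0,0,0,1],
    [6.3,-33,-1.2,0,0,0,1],
    [6.3,-33,-1.2,0,0,0,1],
    [6.3,-33,-1.2,0,0,0,1],
    [6.3,-33,-1.2,0,0,0,1],
    [6.3,-33,-1.2,0,0,0,1],
    [0,0,0,0,-0.131,0,1],
    [0,0,0,0,-0.131,0,1],
    [0,0,0,0,-0.131,0,1],
    [0,0,0,0,-0.131,0,1]
  ]
}}

```text
time: 8.68
tool_pos: [488.9, -243.9, 330.1]
tcp_rot: [-179.8, 30.2, -179.1]
ft_force: [0.2, 0.0, -1.8]
finger_gap: 21.5
grip_force: 68.9
```

Emit:
{"name": "apply_moves", "arguments": {
  "targets": [
    [0,0,0,0,0,0,1],
    [0,0,0,0,0,0,1]
  ]
}}

```text
time: 8.93
tool_pos: [489.4, -244.0, 330.7]
tcp_rot: [-179.9, 29.9, -179.2]
ft_force: [1.4, -0.9, -1.3]
finger_gap: 21.2
grip_force: 68.8
```

Emit:
{"name": "apply_moves", "arguments": {
  "targets": [
    [4.4,0,13.8,0,0,0,1],
    [4.4,0,13.8,0,0,0,1],
    [4.4,0.2,13.8,0,0,0,1],
    [4.4,0.2,13.8,0,0,0,1],
    [0,0,0,0,0,0,1],
    [0,0,0,0,0,0,1]
  ]
}}

```text
time: 9.68
tool_pos: [502.3, -243.0, 273.8]
tcp_rot: [-180.0, 30.0, -179.3]
ft_force: [0.1, -0.1, -1.0]
finger_gap: 20.9
grip_force: 69.0
```

```bash
python3 - <<'E'
from h import *
from bench import optics,sensors
s=optics.snapshot("side");t=optics.snapshot("top");np.save("pics/side3.npy",s);np.save("pics/top3.npy",t)
st=sensors.sense();print(st["tool_pos"],st["tcp_rot"],st["ft_force"])
f=lambda a,x,y,w,h:cv2.resize(a[y:y+h,x:x+w,::-1],(w*5,h*5),interpolation=cv2.INTER_CUBIC)
cv2.imwrite("pics/p3.png",np.hstack([f(s,300,150,80,110),f(t,350,120,80,110)]))
E
```

```text
[ 502.397769   -243.22527056  274.45982506] [-179.93673686   30.08168319 -179.2740863 ] [ 0.12868977 -0.40607612 -2.12308497]
```

View pics/p3.png

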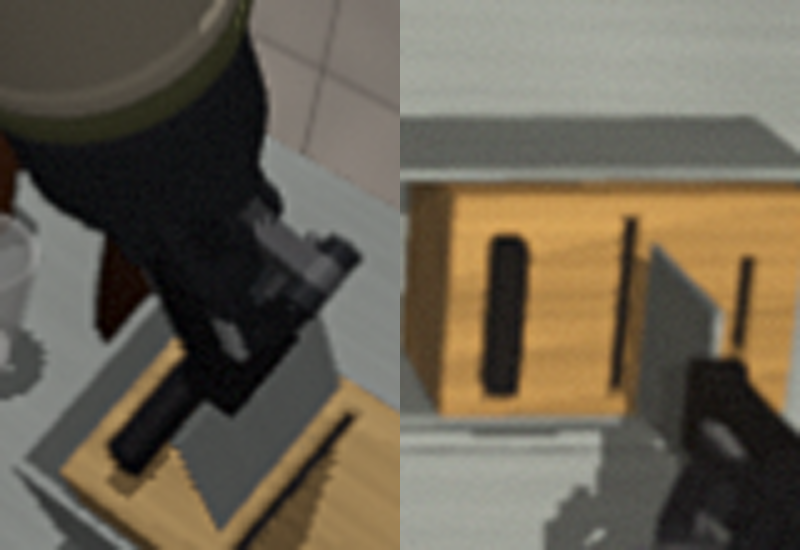

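The picture shows the blade hovering over the insert. Side-crop tip corners are at (222,530) and (338,383); top-crop tip corners are at (652,245) and (638,414). The slot in the top crop runs from (630,217) to (616,388).

```bash
python3 - <<'E'
from h import *
P0=np.array([502.4,-243.2,274.2]);RT=R.from_euler("xyz",[-180,30,-179.27],degrees=True).as_matrix()
S=lambda u,v:px(u,v,.2,.2,300,150);T=lambda u,v:px(u-400,v,.2,.2,350,120)
ob=[("side",(40,0,90),S(222,530)),("side",(-40,0,90),S(338,383)),("side",(40,0,0),S(172,450)),("top",(-40,0,90),T(652,245)),("top",(40,0,90),T(638,414)),("top",(-40,0,0),T(720,312))]
a,g=tri(ob[0][2],ob[4][2]);b,g2=tri(ob[1][2],ob[3][2]);print("tips",a.round(1),g,b.round(1),g2)
def res(q,f=0):
    L=np.array([o[1] for o in ob],float)@R.from_euler("yz",[q[3],q[4]],degrees=True).as_matrix().T+q[:3]
    W=L@RT.T+P0
    e=np.array([proj(o[0],w)[0]-o[2] for o,w in zip(ob,W)])
    return e if f else np.r_[e.ravel(),q[1]/3,q[4]/5]
s=least_squares(res,[0,0,43,0,0],loss="soft_l1");print(s.x.round(2));print(res(s.x,1).round(1).tolist())
sl=[tri(S(352,416),T(630,217)),];print("slot far end",sl)
E
```

```text
tips [ 533.5 -243.8  140.5] 2.7883798750378888 [ 602.8 -241.4  179.7] 0.01620166324313263
[ 0.75 -0.4  42.16 -0.39 -0.6 ]
[[-0.7, 0.3], [0.2, 0.0], [0.3, -0.4], [0.3, -0.0], [0.2, -0.6], [-0.5, 0.6]]
slot far end [(array([ 622.40302129, -241.62039172,  148.83635227]), np.float64(0.01320223628485961))]
```

Emit:
{"name": "apply_moves", "arguments": {
  "targets": [
    [0.7,0,8,0,0,0,1],
    [0,0,8,0,0,0,1],
    [0,0,6,0,0,0,1],
    [0,0,4,0,0,0,1],
    [0,0,2,0,0,0,1],
    [0,0,2,0,0,0,1],
    [0,0,1,0,0,0,1],
    [0,0,1,0,0,0,1],
    [0,0,1,0,0,0,1],
    [0,0,0,0,0,0,1]
  ]
}}

```text
time: 11.02
tool_pos: [518.1, -242.7, 244.5]
tcp_rot: [-180.0, 30.0, -179.3]
ft_force: [-0.0, 0.0, -1.2]
finger_gap: 21.3
grip_force: 69.0
```

Emit:
{"name": "apply_moves", "arguments": {
  "targets": [
    [0,0,1,0,0,0,1],
    [0,0,1,0,0,0,1],
    [0,0,1,0,0,0,1],
    [0,0,0,0,0,0,1]
  ]
}}

```text
time: 11.52
tool_pos: [519.5, -242.7, 241.8]
tcp_rot: [180.0, 30.0, -179.3]
ft_force: [-0.0, 0.2, -2.0]
finger_gap: 21.1
grip_force: 69.0
```

Emit:
{"name": "apply_moves", "arguments": {
  "targets": [
    [0,0,1,0,0,0,1],
    [0,0,1,0,0,0,1],
    [0,0,1,0,0,0,1],
    [0,0,0,0,0,0,1]
  ]
}}

```text
time: 12.02
tool_pos: [521.1, -242.7, 239.2]
tcp_rot: [180.0, 30.0, -179.3]
ft_force: [1.4, 0.2, -2.5]
finger_gap: 21.2
grip_force: 69.0
```

Emit:
{"name": "apply_moves", "arguments": {
  "targets": [
    [0,0,1,0,0,0,1],
    [0,0,1,0,0,0,1],
    [0,0,1,0,0,0,1],
    [0,0,0,0,0,0,1]
  ]
}}

```text
time: 12.52
tool_pos: [522.5, -242.6, 236.6]
tcp_rot: [180.0, 30.0, -179.3]
ft_force: [0.1, -0.3, -1.7]
finger_gap: 21.1
grip_force: 69.0
```

No contact force at about 9 mm below the face, so the blade is in the slot. I'll continue gently.

Emit:
{"name": "apply_moves", "arguments": {
  "targets": [
    [0,0,2,0,0,0,1],
    [0,0,2,0,0,0,1],
    [0,0,2,0,0,0,1],
    [0,0,2,0,0,0,1],
    [0,0,2,0,0,0,1],
    [0,0,0,0,0,0,1]
  ]
}}

```text
time: 13.28
tool_pos: [527.5, -242.5, 227.8]
tcp_rot: [180.0, 30.0, -179.3]
ft_force: [0.2, -0.3, -2.1]
finger_gap: 21.1
grip_force: 69.0
```

Emit:
{"name": "apply_moves", "arguments": {
  "targets": [
    [0,0,2.5,0,0,0,1],
    [0,0,2.5,0,0,0,1],
    [0,0,2.5,0,0,0,1],
    [0,0,2.5,0,0,0,1],
    [0,0,2.5,0,0,0,1],
    [0,0,2.5,0,0,0,1],
    [0,0,0,0,0,0,1]
  ]
}}

```text
time: 14.15
tool_pos: [535.0, -242.4, 214.8]
tcp_rot: [180.0, 30.0, -179.3]
ft_force: [0.1, -0.1, -3.0]
finger_gap: 21.2
grip_force: 69.0
```

Emit:
{"name": "apply_moves", "arguments": {
  "targets": [
    [0,0,2.5,0,0,0,1],
    [0,0,2.5,0,0,0,1],
    [0,0,2.5,0,0,0,1],
    [0,0,2.5,0,0,0,1],
    [0,0,2.5,0,0,0,1],
    [0,0,2.5,0,0,0,1],
    [0,0,2.5,0,0,0,1],
    [0,0,2.5,0,0,0,1],
    [0,0,0,0,0,0,1]
  ]
}}

```text
time: 15.28
tool_pos: [545.0, -242.3, 197.5]
tcp_rot: [180.0, 30.0, -179.3]
ft_force: [-0.3, -0.5, -2.2]
finger_gap: 20.9
grip_force: 69.0
```

Emit:
{"name": "apply_moves", "arguments": {
  "targets": [
    [0,0,2.5,0,0,0,1],
    [0,0,2.5,0,0,0,1],
    [0,0,2.5,0,0,0,1],
    [0,0,2.5,0,0,0,1],
    [0,0,2.5,0,0,0,1],
    [0,0,2.5,0,0,0,1],
    [0,0,2.5,0,0,0,1],
    [0,0,2.5,0,0,0,1],
    [0,0,0,0,0,0,1]
  ]
}}

```text
time: 16.4
tool_pos: [555.0, -242.2, 180.2]
tcp_rot: [180.0, 30.0, -179.3]
ft_force: [-0.4, -0.1, -2.5]
finger_gap: 21.4
grip_force: 69.0
```

Emit:
{"name": "apply_moves", "arguments": {
  "targets": [
    [0,0,2.5,0,0,0,1],
    [0,0,2.5,0,0,0,1],
    [0,0,2.5,0,0,0,1],
    [0,0,2.5,0,0,0,1],
    [0,0,1,0,0,0,1],
    [0,0,1,0,0,0,1],
    [0,0,1,0,0,0,1],
    [0,0,0,0,0,0,1]
  ]
}}

```text
time: 17.4
tool_pos: [561.6, -242.2, 169.2]
tcp_rot: [180.0, 30.0, -179.3]
ft_force: [0.1, -0.1, -1.3]
finger_gap: 21.7
grip_force: 69.0
```

Emit:
{"name": "apply_moves", "arguments": {
  "targets": [
    [0,0,1,0,0,0,1],
    [0,0,1,0,0,0,1],
    [0,0,0,0,0,0,1]
  ]
}}

```text
time: 17.77
tool_pos: [562.4, -242.3, 168.6]
tcp_rot: [-180.0, 30.0, -179.2]
ft_force: [-14.5, 3.5, 11.0]
finger_gap: 21.1
grip_force: 71.5
```

Emit:
{"name": "apply_moves", "arguments": {
  "targets": [
    [0,0,1,0,0,0,1],
    [0,0,0,0,0,0,1]
  ]
}}

```text
time: 18.02
tool_pos: [562.5, -242.3, 168.6]
tcp_rot: [-180.0, 30.0, -179.2]
ft_force: [-27.0, 7.2, 20.5]
finger_gap: 21.3
grip_force: 73.5
```

Contact at about 43 mm TCP height, where the shoulder should meet the face. I'll relieve the side load and press again to confirm it is really seated.

Emit:
{"name": "apply_moves", "arguments": {
  "targets": [
    [0.5,0,-2,0,0,0,1],
    [0,0.3,0,0,0,0,1],
    [0,0,0,0,0,0,1]
  ]
}}

```text
time: 18.4
tool_pos: [561.7, -242.0, 168.3]
tcp_rot: [-180.0, 30.0, -179.3]
ft_force: [-2.4, 0.6, 2.9]
finger_gap: 21.2
grip_force: 69.7
```

Emit:
{"name": "apply_moves", "arguments": {
  "targets": [
    [0,0,1,0,0,0,1],
    [0,0,0.5,0,0,0,1],
    [0,0,0.3,0,0,0,1],
    [0,0,0,0,0,0,1]
  ]
}}

```text
time: 18.9
tool_pos: [562.1, -242.1, 168.3]
tcp_rot: [-180.0, 30.0, -179.2]
ft_force: [-26.7, 5.7, 22.2]
finger_gap: 21.3
grip_force: 73.4
```

```bash
python3 - <<'E'
from h import *
from bench import optics,sensors
s=optics.snapshot("side");t=optics.snapshot("top")
st=sensors.sense();print(st["tool_pos"],st["ft_force"],st["wrist_torque"])
f=lambda a,x,y,w,h:cv2.resize(a[y:y+h,x:x+w,::-1],(w*5,h*5),interpolation=cv2.INTER_CUBIC)
cv2.imwrite("pics/p4.png",np.hstack([f(s,310,180,80,110),f(t,360,130,80,110)]))
E
```

```text
[ 562.06882372 -242.03681537  168.30200935] [-26.98126585   6.06292564  22.21526208] [0.99145246 2.41873767 0.50862721]
```

View pics/p4.png

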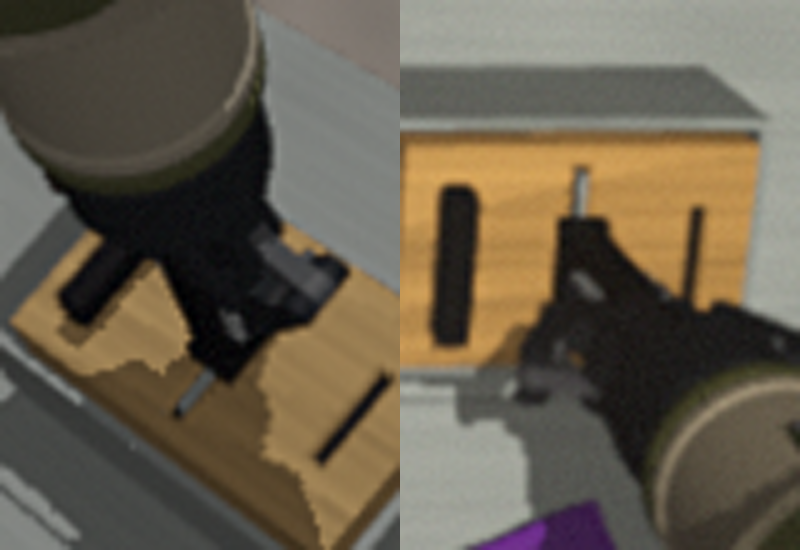

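The blade top lies level with the face at side (195,395) and top (580,190). It sits near the far end of the slot, so I'll ease it towards the robot and press again.

Emit:
{"name": "apply_moves", "arguments": {
  "targets": [
    [0,0,-1.8,0,0,0,1],
    [1,0.3,0,0,0,0,1],
    [0.5,0,0,0,0,0,1],
    [0,0,0,0,0,0,1]
  ]
}}

```text
time: 19.5
tool_pos: [560.7, -241.7, 167.7]
tcp_rot: [-180.0, 30.1, -179.3]
ft_force: [-0.0, 0.2, 2.2]
finger_gap: 21.3
grip_force: 69.4
```

Emit:
{"name": "apply_moves", "arguments": {
  "targets": [
    [0,0,1,0,0,0,1],
    [0,0,0.8,0,0,0,1],
    [0,0,0,0,0,0,1]
  ]
}}

```text
time: 19.88
tool_pos: [561.0, -241.8, 167.7]
tcp_rot: [-180.0, 30.0, -179.2]
ft_force: [-22.7, 4.5, 22.2]
finger_gap: 21.4
grip_force: 73.4
```

Emit:
{"name": "apply_moves", "arguments": {
  "targets": [
    [0,0,-1,0,0,0,1],
    [0,0,0,0,0,0,1],
    [0,0,0.5,0,0,0,1],
    [0,0,0,0,0,0,1]
  ],
  "force": 20
}}

```text
time: 20.38
tool_pos: [560.9, -241.8, 167.7]
tcp_rot: [-180.0, 30.0, -179.2]
ft_force: [-16.8, 4.2, 15.9]
finger_gap: 21.5
grip_force: 72.3
```

Emit:
{"name": "apply_moves", "arguments": {
  "targets": [
    [0,0,0,0,0,0,0.6],
    [0,0,0,0,0,0,0.45],
    [0,0,0,0,0,0,0.4],
    [0,0,0,0,0,0,0.4],
    [0,0,0,0,0,0,0.4],
    [0,0,0,0,0,0,0.4]
  ]
}}

```text
time: 21.12
tool_pos: [561.0, -241.6, 166.2]
tcp_rot: [180.0, 30.0, -179.3]
ft_force: [-0.2, -0.6, -0.2]
finger_gap: 51.1
grip_force: 0.0
```

Released with no force left. I'll retreat along the tool axis and look.

Emit:
{"name": "apply_moves", "arguments": {
  "targets": [
    [0,0,-10,0,0,0,0.4],
    [0,0,-20,0,0,0,0.4],
    [0,0,-30,0,0,0,0.4],
    [0,0,-30,0,0,0,0.4],
    [0,0,-30,0,0,0,0.4],
    [20,0,-30,0,0,0,0.4],
    [30,0,-30,0,0,0,0.4],
    [30,0,-30,0,0,0,0.4],
    [30,0,-20,0,0,0,0.4],
    [0,0,0,0,0,0,0.4]
  ]
}}

```text
time: 22.38
tool_pos: [353.8, -241.3, 313.3]
tcp_rot: [-179.8, 29.8, -179.8]
ft_force: [0.4, 0.2, -0.5]
finger_gap: 51.4
grip_force: 0.0
```

```bash
python3 - <<'E'
from h import *
from bench import optics,sensors
s=optics.snapshot("side");t=optics.snapshot("top");np.save("pics/s5.npy",s)
print(sensors.sense()["ft_force"])
f=lambda a,x,y,w,h,k:cv2.resize(a[y:y+h,x:x+w,::-1],(400,h*400//w),interpolation=cv2.INTER_CUBIC)
cv2.imwrite("pics/p5.png",np.vstack([np.hstack([f(s,310,190,80,60,5),f(t,360,130,80,60,5)]),np.hstack([f(s,0,0,512,384,1),f(t,0,0,512,384,1)])]))
E
```

```text
[-0.46721181 -1.27838384  0.44773743]
```

View pics/p5.png

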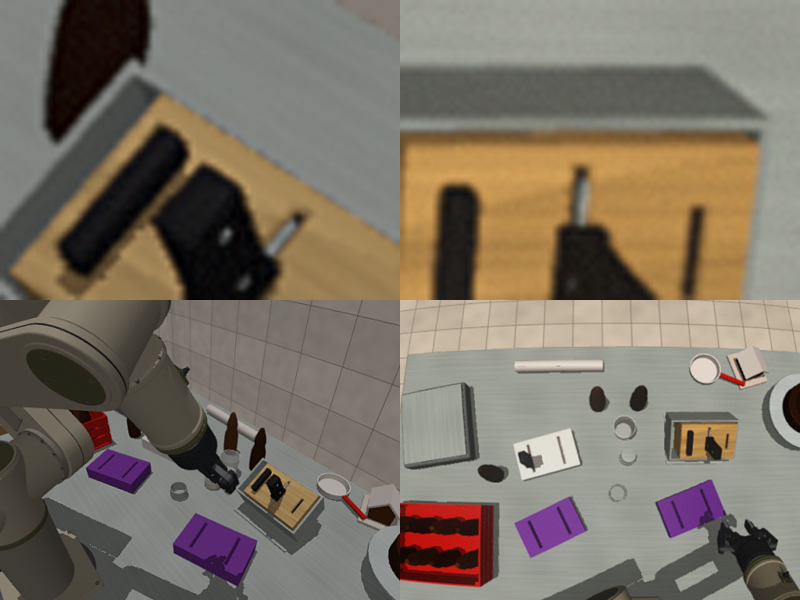

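The scraper sits seated in the middle slot, with its shoulder on the face and the blade top level with it. The spatula is still in the rack, all other objects are standing, and the arm is clear, so I'm handing in.

```bash
python3 -c "
from bench import r
print(r.hand_in())"
```

```text
the job is handed in; nothing more can be done
None
```

I slid the scraper into the block's long middle slot until its shoulder met the face, let go, and handed the job in at about 22 s; in the last pictures the spatula was still in the rack and everything else was standing.

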